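Stow the seating blocks in the bench locker with the lift-up door

ROBOT

A 6-joint arm with a two-finger parallel gripper is mounted at the origin on a cart in front of the work surface, level with it; the furniture and walls round the work are solid. World frame = base frame: x ahead of the robot, y to its left, z up, the work surface at z = 0. Lengths are in mm, angles in rad, forces in N, time in s.
With the tool pointing down it reaches from about 350 to 975 mm from the base axis. Payload 7.1 kg.
Tool frame: the origin (TCP) lies on the centre line of the jaws, within the pads' length; the fingertips stand 17 mm ahead of it and the grasp point (between the pads) lies 2 mm behind it (tip_extent is the distance from the TCP to the fingertips, in mm); z points along the fingers, y is the line along which they close (so a half turn about z gives the same grasp; the last joint's range is limited). The gripper opens to 88 mm and grips with 3 to 60 N. Pads are 20 mm wide; open, the fingers measure 115 mm over their backs; the gripper's body (75 mm by 178 mm) begins 61 mm behind the grasp point.
Start: joints at [-1.336, 0.423, 1.63, -0, 1.089, -0.019], TCP at [156.946, -604.957, 239.675] pointing down, gripper open.
Joint ranges: [-3, 3], [-0.9, 2.11], [0.09, 2.58], [-1.31, 4.45], [0.11, 2.69], [-2.54, 2.54]. Speed limits (rad/s): [2.39, 2.39, 3.01, 3.14, 3.14, 3.14].

INTERFACE

Orientations are given as a rotation vector (axis times angle).
In Python, from workcell import get_obs, get_image, camera_model, close_job, look_for, outline_of, pinpoint, tip_extent gives the robot as it stands.
- The arm moves only by the shell command python3 -m jog 'ROWS'. ROWS is text: rows parted by semicolons, each of 7 numbers parted by spaces: the shift along the tool's x, y, z as a fraction of full scale, then the turn, a rotation vector about the tool's x, y, z as a fraction of full scale, then the closure, from -1 (fully open) to 1 (shut). A call has 1 to 8 rows; each row is the pose to reach, as a shift and turn from the pose commanded when the call began, along the tool's axes at that moment; what a row does not reach only later rows make up. Full scale, the value 1, is 0.2 m for a shift and 30 degrees for a turn. A row lasts 1/10 s, in which the tool goes at most 50 mm and 8.59 degrees, less where a joint would pass 70% of its speed; a pose out of reach is approached as far as the arm can. A call with a number of a shift or a turn outside -1 to 1 is refused whole. A call with a gripper value outside its range is refused whole. The fingers move at their own pace and stop on an object; the grip force is fixed at half the most. Time passes only in rows, so rows that repeat a pose let the fingers close. It gives the time, the measured TCP pose, the force, the opening and the grip force at its end, in the units of the state.
- get_obs(): the state, without advancing time (a new reading comes with each control period).
- get_image(name): name is "scene" or "top"; returns the picture (400x640x3 uint8, red, green, blue); there is no depth.
- camera_model(name): a dict with "fx", "fy", "cx", "cy" (pixels), "origin" and "orientation" of the camera in the world. Camera axes: x right, y down, z forward; pixel columns grow to the right and rows downward; lengths in mm; the calibration is good to about 2 mm. A picture is of the moment at which its call begins. camera_model takes no time and is no camera call.
- close_job(): hands the job in; it is judged then, once.
Trained networks look in the newest picture that a camera, given by its name, has taken for a name from the list of things; names that differ only in an ending like _2 or _b are one class to them, and where a whole thing is asked for, a point or a joint stands for the part that bears it (a point fixed in the world has none). Each returns a list of dicts, best first, with "confidence" (0 to 1); they miss things now and then, are a little off and sometimes report something else, mostly with a low value. They report only what shows in the picture. A call takes as long as a camera call. They do not tell look-alikes from the thing itself.
- look_for(target, camera): "xyz" ([x, y, z] in mm, in the coordinates of the camera as it stood for that picture, good to about 4 mm: the middle of the surface that is visible of it).
- outline_of(target, camera): "mask" (400x640 bool, what is visible of it).
- pinpoint(target, camera): "xyz" ([x, y, z] in mm, in the coordinates of the camera as it stood for that picture, good to about 4 mm: a listed point, or the origin of a listed thing).
The state is a dict: "t": time; "qpos": joint angles; "qvel": joint speeds; "joint_torque": joint torques, N m; "ee_pos": TCP position; "orientation": TCP orientation; "ft_force": force on the tool from outside, world axes, zero at the start; "moment": the same for the moment, N m; "width": finger opening in mm; "grasp_force": force on a finger pad.
Only numpy, scipy, OpenCV 4.12 (cv2) and the standard library are available. Lean on these libraries where they do the work, as an engineer would, in place of code of your own. Each camera call takes 0.05 s, during which the arm holds its last target. There are 200 camera calls.

TASK

Put all the hardwood blocks on the cork mat away in the bench locker. First roll the thick steel roller, which lies in the way before the locker's door, along the bench until it rests over the white parking line, lying along it (roll it, never lift it); then raise the lift-up door until its stay locks and the door stays up by itself with your hand off it, and put every block inside while it is locked open. Last press the stay's release paddle so that the door comes down, and leave it fully shut with all the blocks inside, the roller still on its line and the tin, tape and spray can where they were.

Things in the scene. Friction and masses are not known exactly. Their poses are not given: they have to be found in the camera images.
- locker: low grey bench locker, 165 deep (x) x 312 wide (y) x 163 high at the back, fixed; front towards the robot. Origin: centre of underside, x to the back, y to its left. Walls 6 mm; front lip 80 high at x = -79..-74 mm; sides slope from 98 high (front) to 163 (back). Hinge line of its sloping door: along y at x = +70, z = 155 mm; outside its right (-y) wall is the stay with a rubber release paddle
- locker_in (a point): centre of the locker's inside floor (3 mm above the bench), inside 150 (x) x 300 (y) mm; axes as the locker's. The shut door falls 24 degrees to the front: clear height about 105 mm at x = -25 mm, 85 mm at the front lip, so do not stand tall blocks right against the lip
- locker_door (a joint): lift-up door, panel 294 wide, its free edge 160 from the hinge: 0 = shut, grows as raised, about 1.955 = locked (upright), 2.09 = end stop. The catch drops in at about 1.97, so raise past 2.05, then let go: it rests on the catch at about 1.955. A spring closes it and a damper (2 N m s/rad) slows it: unlocked, it sinks shut by itself in some 6 to 8 s. Lifting takes 4 to 10 N at the handle
- door_handle (a point): middle of the door's bow handle: round bar 12 mm thick, 100 long, parallel to the locker's y, 195 mm from the hinge line, 25 mm outside the door's plane, 35 mm beyond its free edge; about 98 mm above the bench when shut, 350 locked open. Swings about the hinge line. Pinched from straight above (fingers closing along the locker's x) it can be raised the whole way, turning between the pads
- stay_catch (a joint): catch of the stay, a seesaw outside the locker's right wall: 0 = at rest (locks the raised door), grows to 0.32 as its paddle is pressed, springs back. The locked door comes free at about 0.1 to 0.2 and begins to sink; keep the paddle down until the door reads below 1.8. The paddle takes 3 to 9 N and moves 16 mm at most
- paddle (a point): middle of the top face of the release paddle, a black rubber pad 45 (x) x 44 (y) x 6 mm, about 230 mm above the bench, at the locker's right side, ahead of the hinge; press it straight down
- roller: smooth bare steel roller with dark ends, 100 mm diameter, 100 mm long (stubs of 18 mm diameter stand 10 mm out of its ends), 0.6 kg, lying on the bench in front of the locker's handle. Origin: its centre; its own x is its axis. Low friction (about 0.35). It rolls sideways when pushed level at its side, 50 to 60 mm up, and stops soon after the push ends; too thick to grip
- mark: parking line painted on the bench, white, 200 mm long (its x) and 16 mm wide, flat, running away from the robot. Origin: its middle
- mat: flat cork mat, 220 x 220 x 4 mm, on which the blocks stand at the start, fixed; to the left, the parking line being to the right. Origin: centre of its underside
- pad_block_1: plain hardwood block, 50 x 50 x 85 mm, upright on the mat at the start, may be absent. Origin: centre of its underside; z is its long axis
- pad_block_3: plain hardwood block, 28 (x) x 25 (y) x 88 mm, upright on the mat at the start, may be absent. Origin: centre of its underside; z is its long axis
- pad_block_4: plain hardwood block, 30 (x) x 36 (y) x 58 mm, upright on the mat at the start, may be absent. Origin: centre of its underside; z is its long axis
- pad_block_6: plain hardwood block, 32 x 32 x 55 mm, upright on the mat at the start, may be absent. Origin: centre of its underside; z is its long axis
- small_tin: paint tin, 77 mm diameter and high, behind the locker; leave alone. Origin: centre of underside
- tape_roll: roll of tape lying flat, 100 mm diameter, 24 high, to the left of the locker; leave alone. Origin: centre of underside
- spray_can: aerosol can, 59 mm diameter, 198 high, at the right back; leave alone. Origin: centre of underside
Not all that is in view belongs to the job. There is more than one size of the pad_block_3; the job needs the middle-sized.

How it is judged (in metres and radians):
On the way, in this order (a step that is already met when the one before it is completed fails the run):
1. the roller rests over the parking line (y of roller in the frame of mark between -0.018 and 0.018 m and x of roller in the frame of mark between -0.08 and 0.08 m and angle between the x axis of roller and the x axis of mark, either way round below 0.25 rad and linear speed of roller below 0.02 m/s), for 0.3 s.
2. the door is up, locked by its stay, with the hand off it (value of joint locker_door above 1.92 rad and value of joint stay_catch below 0.06 rad and contact force between the fingers and locker_door below 0.2 N), for 0.6 s.
3. all the blocks are inside the locker while its door is locked open (x of pad_block_1 in the frame of locker_in between -0.078 and 0.082 m and y of pad_block_1 in the frame of locker_in between -0.152 and 0.152 m and z of each of pad_block_1, pad_block_3, pad_block_4, pad_block_6 in the frame of locker_in below 0.1 m and x of pad_block_3 in the frame of locker_in between -0.078 and 0.082 m and y of pad_block_3 in the frame of locker_in between -0.152 and 0.152 m and x of pad_block_4 in the frame of locker_in between -0.078 and 0.082 m and y of pad_block_4 in the frame of locker_in between -0.152 and 0.152 m and x of pad_block_6 in the frame of locker_in between -0.078 and 0.082 m and y of pad_block_6 in the frame of locker_in between -0.152 and 0.152 m and value of joint locker_door above 1.9 rad), for 0.2 s.
4. the stay is released and the door is down (value of joint locker_door below 0.05 rad), for 0.2 s.
At the end, for the whole second after the job is handed in: every block present lies inside the locker at rest, the door is shut (within 0.05 rad), the roller rests with its centre within 18 mm of the parking line (sideways) and its axis within 0.25 rad of the line's direction (all of step 1 and x of pad_block_1 in the frame of locker_in between -0.078 and 0.082 m and y of pad_block_1 in the frame of locker_in between -0.152 and 0.152 m and z of each of pad_block_1, pad_block_3, pad_block_4, pad_block_6 in the frame of locker_in below 0.1 m and x of pad_block_3 in the frame of locker_in between -0.078 and 0.082 m and y of pad_block_3 in the frame of locker_in between -0.152 and 0.152 m and x of pad_block_4 in the frame of locker_in between -0.078 and 0.082 m and y of pad_block_4 in the frame of locker_in between -0.152 and 0.152 m and x of pad_block_6 in the frame of locker_in between -0.078 and 0.082 m and y of pad_block_6 in the frame of locker_in between -0.152 and 0.152 m and value of joint locker_door below 0.05 rad and linear speed of each of pad_block_1, pad_block_3, pad_block_4, pad_block_6 below 0.02 m/s); the robot touches nothing.
It fails at once if the roller is lifted off the bench (height (world z) of roller above 0.075 m).
It fails at once if the paint tin, tape roll or spray can is moved by more than 40 mm (distance of any of small_tin, tape_roll, spray_can from where it was at the start of the episode above 0.04 m).
Of pad_block_1, pad_block_3, pad_block_4, pad_block_6 only 2 to 3 are there at a start; the rules pass over those that are not, and their reading is None.
At some moment in a run one of pad_block_1, pad_block_3, pad_block_4, pad_block_6 may be knocked a few centimetres aside while the robot is not near it.
Once in a run the grip may slacken for a moment while it holds something.
It also fails if it takes over 208 s, if anything falls off the work surface, if the arm or the gripper's body presses on something with over 40 N, if the wrist force passes 120 N, or if a joint passes its speed limit or range.

## Working session

There is one attempt and no reset: what is moved stays moved. The work goes in short steps, Python scripts to look and compute and a shell command to move; the robot and the scene stay as the last step left them, time stands still between calls to the robot, and variables do not carry over. Pictures are saved under pics/ and viewed, at most 14 in all, crops included, and the job is handed in when it is done.

```bash
ls; mkdir -p pics; cat > h.py <<'E'
import numpy as np, cv2
from scipy.spatial.transform import Rotation as R
from workcell import *
def cam(n):
    c=camera_model(n); o=np.array(c["orientation"],float)
    Rm=R.from_rotvec(o).as_matrix() if o.size==3 else (o if o.shape==(3,3) else R.from_quat(o).as_matrix())
    return c,Rm,np.array(c["origin"],float)
def w(n,p):
    c,Rm,t=cam(n); return Rm@np.array(p)+t
def px(n,P):
    c,Rm,t=cam(n); q=Rm.T@(np.array(P)-t); return c["fx"]*q[0]/q[2]+c["cx"],c["fy"]*q[1]/q[2]+c["cy"]
def plane(n,u,v,z):
    c,Rm,t=cam(n); d=Rm@np.array([(u-c["cx"])/c["fx"],(v-c["cy"])/c["fy"],1]); return t+d*(z-t[2])/d[2]
def save(n,f):
    im=get_image(n); cv2.imwrite("pics/"+f,cv2.cvtColor(im,cv2.COLOR_RGB2BGR)); return im
E
python3 - <<'E'
from h import *
save("scene","s1.png"); save("top","t1.png")
print(camera_model("scene"),camera_model("top"))
print(get_obs())
for n in ["scene","top"]:
  for k in ["locker_in","door_handle","paddle","roller","mark","mat","pad_block_1","pad_block_3","pad_block_4","pad_block_6","small_tin","tape_roll","spray_can"]:
    for d in pinpoint(k,n): print(n,k,round(d["confidence"],2),np.round(w(n,d["xyz"])), np.round(px(n,w(n,d["xyz"]))))
E
```

```text
pics
{'fx': 397.5206922179484, 'fy': 397.5206922179484, 'cx': 322.68974082495987, 'cy': 197.69477789363668, 'origin': array([-271.75771439,  928.19516065,  778.87311116]), 'orientation': array([-0.90540603,  2.21975441, -1.38146432])} {'fx': 474.42088223198425, 'fy': 474.42088223198425, 'cx': 316.5187437835313, 'cy': 204.99979824373486, 'origin': array([ 408.46383995,   23.3508662 , 1420.04505992]), 'orientation': array([-2.1863111 ,  2.129397  , -0.14813732])}
{'t': 0.1, 'qpos': array([-1.33601680e+00,  4.23759453e-01,  1.63058217e+00, -2.18101951e-06,
        1.08859748e+00, -1.90234811e-02]), 'qvel': array([-0.00080417, -0.00232197, -0.00151767,  0.00133116,  0.00099809,
       -0.0004586 ]), 'joint_torque': array([-2.22743279e-04, -5.45612347e+01, -2.74324107e+01,  6.45711785e-02,
        1.88108470e-02, -3.95429652e-05]), 'ee_pos': array([ 156.83163588, -604.52433977,  238.99485346]), 'orientation': array([-3.11500263e+00, -3.97435835e-01,  2.30637864e-04]), 'ft_force': array([-0.05422916,  0.03603963,  0.38442181]), 'moment': array([ 0.0448186 , -0.03440922,  0.03741576]), 'gra
[... 1945 characters left out ...]
231.]
top pad_block_3 0.59 [378. 102.   3.] [285. 276.]
top pad_block_3 0.58 [641. 218.  -2.] [250. 188.]
top pad_block_3 0.48 [405. 235.  -1.] [241. 266.]
top pad_block_4 0.8 [505. 326.   5.] [211. 231.]
top pad_block_4 0.59 [378. 102.   3.] [285. 276.]
top pad_block_4 0.58 [641. 218.  -2.] [250. 188.]
top pad_block_4 0.48 [405. 235.  -1.] [241. 266.]
top pad_block_6 0.8 [505. 326.   5.] [211. 231.]
top pad_block_6 0.59 [378. 102.   3.] [285. 276.]
top pad_block_6 0.58 [641. 218.  -2.] [250. 188.]
top pad_block_6 0.48 [405. 235.  -1.] [241. 266.]
top small_tin 0.71 [751. 112.  -2.] [286. 153.]
top tape_roll 0.71 [663. 340.  -0.] [210. 179.]
top spray_can 0.68 [ 701. -341.   -2.] [434. 173.]
```

View pics/t1.png

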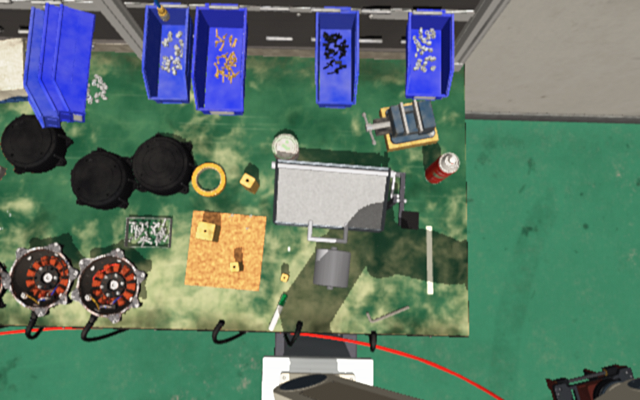

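View pics/s1.png

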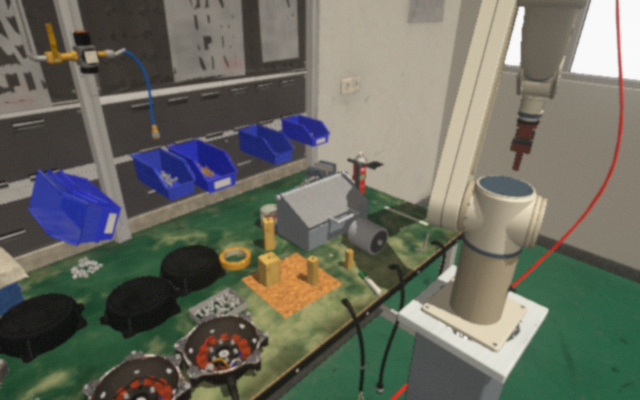

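The top view shows the mat with two blocks, at px (206,231) and (235,266). Two look-alikes stand off it, at (248,181) and (285,277). The roller is at (333,268), the parking line at (429,260) and the paddle at (409,219). Next I measure sizes and directions.

```bash
python3 - <<'E'
from h import *
a=cv2.imread("pics/t1.png"); b=cv2.imread("pics/s1.png")
A=cv2.resize(a[150:310,180:460],None,fx=2.8,fy=2.8,interpolation=cv2.INTER_CUBIC)
B=cv2.resize(b[195:305,220:420],None,fx=3.9,fy=3.9,interpolation=cv2.INTER_CUBIC)
cv2.imwrite("pics/t1c.png",A);cv2.imwrite("pics/s1c.png",B); print(A.shape,B.shape)
get_image("top")
def rect(n,k,z):
  for d in outline_of(k,n):
    m=d["mask"].astype(np.uint8)
    if m.sum()<8: continue
    c,_=cv2.findContours(m,0,2); c=max(c,key=cv2.contourArea).reshape(-1,2)
    P=np.array([plane(n,u,v,z)[:2] for u,v in c],np.float32)
    r=cv2.minAreaRect(P); bp=cv2.boxPoints(r)
    e=bp[1]-bp[0],bp[2]-bp[1]; L=max(e,key=np.linalg.norm)
    print(n,k,round(d["confidence"],2),np.round(r[0]),np.round(r[1]),"long dir deg",round(np.degrees(np.arctan2(L[1],L[0]))%180,1))
for k,z in [("mark",0),("roller",60),("mat",4),("locker_door",110),("door_handle",98),("paddle",230),("pad_block_1",80),("pad_block_3",80)]: rect("top",k,z)
E
```

```text
(448, 784, 3) (429, 780, 3)
top mark 0.82 [ 441. -325.] [ 24. 196.] long dir deg 179.7
top roller 0.91 [409. -32.] [101. 119.] long dir deg 176.4
top mat 0.98 [451. 283.] [221. 222.] long dir deg 176.7
top locker_door 0.62 [585. -22.] [302. 211.] long dir deg 87.3
top door_handle 0.92 [587. -22.] [311. 214.] long dir deg 87.1
top pad_block_1 0.68 [641. 209.] [56. 36.] long dir deg 46.7
top pad_block_1 0.64 [405. 235.] [28. 36.] long dir deg 92.8
top pad_block_1 0.61 [500. 321.] [70. 53.] long dir deg 78.9
top pad_block_3 0.68 [641. 209.] [56. 36.] long dir deg 46.7
top pad_block_3 0.64 [405. 235.] [28. 36.] long dir deg 92.8
top pad_block_3 0.61 [500. 321.] [70. 53.] long dir deg 78.9
```

View pics/t1c.png

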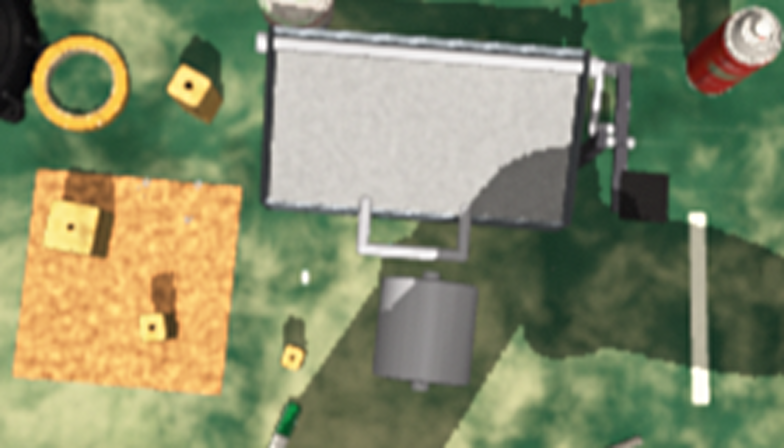

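View pics/s1c.png

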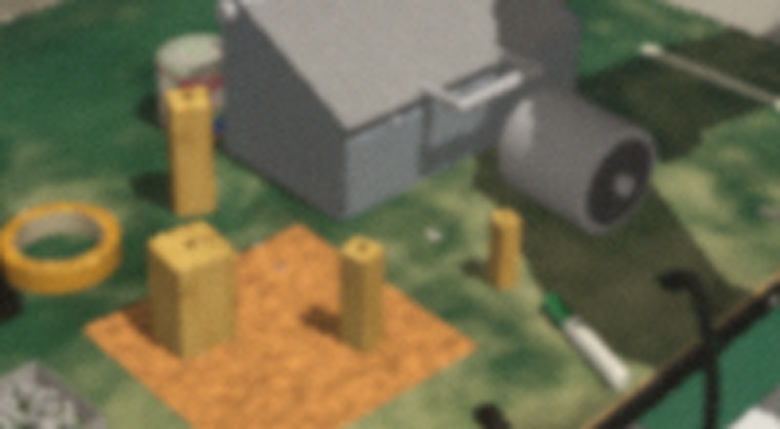

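The crops confirm that the two blocks on the mat are the big pad_block_1 and the middle-sized pad_block_3. The taller look-alike is near the tin and the small one is near the pen. Now I triangulate.

```bash
cat >> h.py <<'E'
def tri(a,b):
    "top px a, scene px b -> world point, ray gap"
    A=[];
    for n,(u,v) in (("top",a),("scene",b)):
        c,Rm,t=cam(n); d=Rm@np.array([(u-c["cx"])/c["fx"],(v-c["cy"])/c["fy"],1]); A.append((t,d/np.linalg.norm(d)))
    M=sum(np.eye(3)-np.outer(d,d) for t,d in A); y=sum((np.eye(3)-np.outer(d,d))@t for t,d in A)
    p=np.linalg.solve(M,y); return np.round(p),round(max(np.linalg.norm((np.eye(3)-np.outer(d,d))@(p-t)) for t,d in A),1)
def tool():
    o=get_obs(); return np.array(o["ee_pos"]),R.from_rotvec(o["orientation"]).as_matrix()
def rows(P,yaw=None):
    "shift fractions (tool axes) to world P; yaw = world angle deg of tool y axis (mod 180), tool down -> rotvec fraction"
    p,Rm=tool(); s=Rm.T@(np.array(P)-p)/200
    r=np.zeros(3)
    if yaw is not None:
        best=None
        for k in (0,180):
            a=np.radians(yaw+k); y=np.array([np.cos(a),np.sin(a),0]); z=np.array([0,0,-1.]); T=np.c_[np.cross(y,z),y,z]
            v=R.from_matrix(Rm.T@T).as_rotvec()
            if best is None or np.linalg.norm(v)<np.linalg.norm(best): best=v
        r=np.degrees(best)/30
    print("to",P,"shift",np.round(s,3),"turn",np.round(r,3))
E
python3 - <<'E'
from h import *
T=lambda u,v:(u/2.8+180-.32,v/2.8+150-.32)
S=lambda u,v:(u/3.9+220-.37,v/3.9+195-.37)
for k,a,b in [("b1",(76,228),(195,243)),("b3",(152,328),(363,250)),("handle",(413,253),(485,90)),("handleL",(361,250),(460,103)),("handleR",(464,257),(521,76)),("tall",(188,86),(188,97)),("small",(293,357),(505,218)),("markNear",(700,402),(780,105)),("markFar",(697,215),(648,48))]: print(k,tri(T(*a),S(*b)))
p=lambda u,v,z:plane("top",*T(u,v),z)
for nm,a,b,z in [("roller",(419,387),(432,272),50),("mark",(700,402),(697,215),0),("locker back edge",(270,35),(588,55),160),("b1 edge",(45,248),(50,202),89),("b1 edge2",(45,248),(100,255),89),("b3e",(140,340),(140,314),92),("b3e2",(140,341),(164,342),92)]:
    x,y=p(*a,z),p(*b,z); d=y-x; print(nm,np.round((x+y)/2),np.round(np.linalg.norm(d)),np.round(np.degrees(np.arctan2(d[1],d[0])),1))
print(tool()[1].round(3), tip_extent() if callable(tip_extent) else tip_extent)
E
```

```text
b1 (array([501., 322.,  90.]), np.float64(1.3))
b3 (array([403., 240.,  93.]), np.float64(0.6))
handle (array([490., -12.,  95.]), np.float64(8.0))
handleL (array([486.,  36., 103.]), np.float64(1.7))
handleR (array([488., -62.,  91.]), np.float64(9.1))
tall (array([643., 212., 115.]), np.float64(0.3))
small (array([378., 101.,  67.]), np.float64(1.0))
markNear (array([ 352., -314.,   16.]), np.float64(13.9))
markFar (array([ 536., -323.,    6.]), np.float64(1.4))
roller [408. -33.  50.] 117.0 -5.3
mark [ 439. -325.    0.] 198.0 0.6
locker back edge [681. -26. 160.] 308.0 -92.1
b1 edge [502. 350.  89.] 46.0 -2.9
b1 edge2 [476. 323.  89.] 55.0 -95.7
b3e [403. 252.  92.] 26.0 2.8
b3e2 [389. 239.  92.] 24.0 -90.9
[[ 0.968  0.251 -0.   ]
 [ 0.251 -0.968  0.   ]
 [-0.    -0.    -1.   ]] 17.0
```

```bash
python3 -m jog '.67 -.6 0 0 0 -1 0;.67 -.6 0 0 0 -1 0;.67 -.6 0 0 0 -1 0;.67 -.6 0 0 0 -1 0;.67 -.6 0 0 0 -1 0'; python3 -c "
from h import *
rows([360,-330,240],-15)"
```

```text
t: 2.35
ee_pos: [257.9, -452.3, 239.8]
orientation: [-2.903, -1.197, -0.001]
ft_force: [-0.4, -1.2, 0.3]
width: 51.0
grasp_force: 0.0
to [360, -330, 240] shift [ 0.793 -0.074 -0.001] turn [-1.000e-03 -2.000e-03 -1.006e+00]
```

```bash
python3 -m jog '.79 -.07 0 0 0 -1 0;.79 -.07 0 0 0 -1 0;.79 -.07 0 0 0 -1 0;.79 -.07 0 0 0 -1 0;.79 -.07 0 0 0 -1 0'; python3 -c "
from h import *
rows([400,-140,240],0)"
```

```text
t: 2.85
ee_pos: [360.3, -334.0, 239.9]
orientation: [2.497, 1.905, -0.0]
ft_force: [0.5, -0.3, 0.9]
width: 43.6
grasp_force: 0.0
to [400, -140, 240] shift [ 0.988 -0.065 -0.001] turn [ 0.001  0.001 -0.511]
```

```bash
python3 -m jog '.99 -.06 0 0 0 -.51 0;.99 -.06 0 0 0 -.51 0;.99 -.06 0 0 0 -.51 0;.99 -.06 0 0 0 -.51 0;.99 -.06 0 0 0 -.51 0;.99 -.06 0 0 0 -.51 0'; python3 -c "
from h import *
rows([402,60,240],0)"
```

```text
t: 3.45
ee_pos: [400.9, -140.9, 239.9]
orientation: [2.224, 2.217, -0.0]
ft_force: [0.6, -0.2, 0.1]
width: 43.9
grasp_force: 0.0
to [402, 60, 240] shift [ 1.004e+00  2.000e-03 -1.000e-03] turn [ 0.001  0.002 -0.006]
```

```bash
python3 -m jog '1 0 0 0 0 0 0;1 0 0 0 0 0 0;1 0 0 0 0 0 0;1 0 0 0 0 0 0;1 0 .5 0 0 0 0;1 0 .91 0 0 0 0;1 0 .91 0 0 0 0;1 0 .91 0 0 0 0'
```

```text
t: 4.25
ee_pos: [400.9, 57.6, 55.0]
orientation: [-2.229, -2.213, 0.002]
ft_force: [1.1, -0.1, 0.2]
width: 44.0
grasp_force: 0.0
```

```bash
python3 -m jog '-.075 0 0 0 0 0 0;-.15 0 0 0 0 0 0;-.2 0 0 0 0 0 0;-.25 0 0 0 0 0 0;-.3 0 0 0 0 0 0;-.35 0 0 0 0 0 0;-.4 0 0 0 0 0 0;-.45 0 0 0 0 0 0'; python3 -c "
from h import *
for n in ['top','scene']:
  get_image(n)
  for d in pinpoint('roller',n): print(d['confidence'],w(n,d['xyz']))"
```

```text
t: 5.05
ee_pos: [401.0, -31.1, 57.9]
orientation: [2.224, 2.218, 0.001]
ft_force: [0.2, 0.9, -0.2]
width: 43.9
grasp_force: 0.0
0.81 [402.87354639 -97.75929324  48.12693631]
0.71 [ 408.21870795 -101.87932012   53.04364143]
0.43 [508.28276732 326.75474434   3.21681322]
```

```bash
python3 -m jog '-.06 0 0 0 0 0 0;-.12 0 0 0 0 0 0;-.18 0 0 0 0 0 0;-.24 0 0 0 0 0 0;-.3 0 0 0 0 0 0;-.36 0 0 0 0 0 0;-.42 0 0 0 0 0 0;-.48 0 0 0 0 0 0'; python3 -m jog '-.06 0 0 0 0 0 0;-.12 0 0 0 0 0 0;-.18 0 0 0 0 0 0;-.24 0 0 0 0 0 0;-.3 0 0 0 0 0 0;-.34 0 0 0 0 0 0;-.36 0 0 0 0 0 0;-.36 0 0 0 0 0 0'; python3 -c "
from h import *
for n in ['top','scene']:
  get_image(n)
  for d in pinpoint('roller',n): print(d['confidence'],w(n,d['xyz']))"
```

```text
t: 6.05
ee_pos: [400.6, -127.5, 57.7]
orientation: [2.225, 2.218, 0.0]
ft_force: [-0.2, -0.3, -0.2]
width: 43.8
grasp_force: 0.0
t: 6.85
ee_pos: [400.4, -198.8, 57.7]
orientation: [2.225, 2.218, 0.0]
ft_force: [0.6, -1.1, 0.3]
width: 43.9
grasp_force: 0.0
0.68 [ 397.13775873 -284.15007618   51.01774452]
0.82 [ 403.31259538 -294.05338421   49.722625  ]
0.52 [608.14750373 -18.85496656   1.43576084]
```

```bash
python3 -m jog '0 0 0 0 0 0 0;0 0 0 0 0 0 0;0 0 0 0 0 0 0;0 0 0 0 0 0 0;0 0 0 0 0 0 0'; cat >> h.py <<'E'
def roller():
    for n in ['top','scene']:
        get_image(n)
        for k in ('roller','mark'):
            for d in pinpoint(k,n)[:1]: print(n,k,round(d['confidence'],2),np.round(w(n,d['xyz'])))
    for k,z in (("roller",50),("mark",0)):
      for d in outline_of(k,"top")[:1]:
        c,_=cv2.findContours(d["mask"].astype(np.uint8),0,2); c=max(c,key=cv2.contourArea).reshape(-1,2)
        P=np.array([plane("top",u,v,z)[:2] for u,v in c]); print(k,P.min(0).round(),P.max(0).round())
E
python3 -c "
from h import *
roller()"
```

```text
t: 7.55
ee_pos: [400.4, -198.3, 57.7]
orientation: [-2.224, -2.218, 0.0]
ft_force: [0.1, -0.7, -0.6]
width: 44.1
grasp_force: 0.0
top roller 0.81 [ 398. -339.   48.]
top mark 0.56 [452. 280.  -4.]
scene roller 0.57 [460. 283.  -2.]
scene mark 0.39 [ 441. -328.    3.]
roller [ 347. -390.] [ 460. -289.]
mark [ 458. -331.] [ 539. -316.]
```

```bash
python3 -m jog '0 0 0 0 0 0 0;0 0 0 0 0 0 0;0 0 0 0 0 0 0;0 0 0 0 0 0 0;0 0 0 0 0 0 0'; python3 -c "
from h import *
roller()"
```

```text
t: 8.45
ee_pos: [400.4, -198.3, 57.7]
orientation: [-2.225, -2.218, -0.0]
ft_force: [-0.1, 0.2, -0.3]
width: 44.2
grasp_force: 0.0
top roller 0.73 [ 397. -365.   48.]
top mark 0.45 [ 438. -325.   -3.]
scene roller 0.62 [ 401. -367.   51.]
scene mark 0.4 [ 441. -328.   -0.]
roller [ 341. -422.] [ 461. -309.]
mark [ 437. -331.] [ 539. -313.]
```

```bash
python3 -m jog '0 0 -.25 0 0 0 0;0 0 -.4 0 0 0 0;-.25 0 -.4 0 0 0 0;-.5 0 -.4 0 0 0 0;-.75 0 -.4 0 0 0 0;-1 0 -.4 0 0 0 0;-1 0 -.4 0 0 0 0'; python3 -c "
from h import *
roller()"
```

```text
t: 9.55
ee_pos: [400.4, -404.3, 138.2]
orientation: [2.225, 2.211, -0.001]
ft_force: [0.1, -0.0, -0.3]
width: 44.1
grasp_force: 0.0
top roller 0.79 [ 398. -363.   54.]
top mark 0.75 [ 437. -326.    0.]
scene roller 0.62 [ 404. -365.   51.]
scene mark 0.5 [ 442. -326.    2.]
roller [ 341. -418.] [ 463. -312.]
mark [ 422. -334.] [ 539. -316.]
```

```bash
python3 -m jog '-.25 0 0 0 0 0 0;-.25 0 .2 0 0 0 0;-.25 0 .4 0 0 0 0;-.25 0 .4 0 0 0 0;-.2 0 .4 0 0 0 0;-.15 0 .4 0 0 0 0;-.12 0 .4 0 0 0 0;-.11 0 .4 0 0 0 0'; python3 -m jog '.015 0 0 0 0 0 0;.03 0 0 0 0 0 0;.045 0 0 0 0 0 0;.06 0 0 0 0 0 0;.075 0 0 0 0 0 0;.09 0 0 0 0 0 0;.105 0 0 0 0 0 0;.12 0 0 0 0 0 0';python3 -c "
from h import *
roller()"
```

```text
t: 10.75
ee_pos: [400.4, -419.6, 59.4]
orientation: [2.222, 2.218, -0.0]
ft_force: [0.6, 0.6, 0.5]
width: 44.2
grasp_force: 0.0
t: 11.55
ee_pos: [399.8, -396.1, 57.6]
orientation: [-2.225, -2.218, -0.0]
ft_force: [-0.5, -0.6, -0.5]
width: 43.9
grasp_force: 0.0
top roller 0.79 [ 398. -334.   49.]
top mark 0.73 [ 440. -326.   -3.]
scene roller 0.95 [ 402. -333.   46.]
roller [ 340. -387.] [ 460. -283.]
mark [ 458. -331.] [ 539. -316.]
```

```bash
python3 -m jog '-.05 0 0 0 0 0 0;-.1 0 0 0 0 0 0;-.1 0 0 0 0 0 0;-.1 0 0 0 0 0 0;-.1 0 0 0 0 0 0;-.1 0 0 0 0 0 0;-.1 0 0 0 0 0 0;-.1 0 0 0 0 0 0'; python3 -c "
from h import *
roller();save('top','t2.png')
a=cv2.imread('pics/t2.png');cv2.imwrite('pics/t2c.png',cv2.resize(a[180:320,370:470],None,fx=4,fy=4,interpolation=cv2.INTER_CUBIC))"
```

```text
t: 12.75
ee_pos: [399.8, -416.1, 57.7]
orientation: [-2.224, -2.219, -0.0]
ft_force: [-0.2, -0.7, -0.1]
width: 43.3
grasp_force: 0.0
top roller 0.69 [ 395. -334.   49.]
top mark 0.52 [ 437. -325.   -5.]
scene roller 0.83 [ 404. -334.   56.]
scene mark 0.55 [758. 110.   3.]
roller [390. 220.] [419. 258.]
mark [ 458. -331.] [ 539. -316.]
```

View pics/t2c.png

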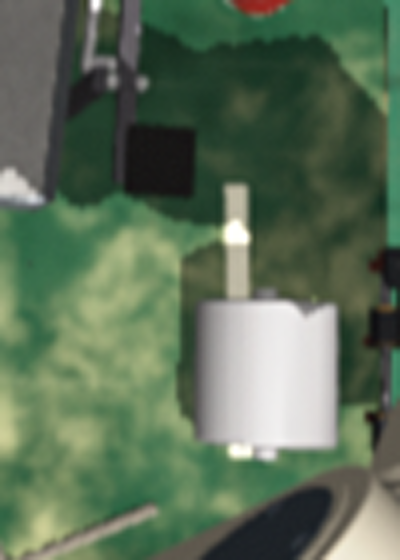

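The roller's stubs are at crop (264,293) and (263,455). The line shows at (236,190) and (240,452). I check the sideways offset with the heights taken into account.

```bash
python3 - <<'E'
from h import *
for p,z in [((264,293),50),((263,455),50),((236,186),0),((240,454),0)]: print(plane("top",370+p[0]/4-.375,180+p[1]/4-.375,z).round(1))
E
```

```text
[ 457.1 -331.5   50. ]
[ 342.2 -330.    50. ]
[ 538.5 -323.9    0. ]
[ 340.  -325.9    0. ]
```

```bash
python3 -m jog '0 0 -.25 0 0 0 .32;0 0 -.5 0 0 0 .32;0 0 -.75 0 0 0 .32;.25 0 -.75 0 0 0 .32;.5 0 -.75 0 0 0 .32;.75 0 -.75 0 0 0 .32;1 0 -.75 0 0 0 .32;1 0 -.75 0 0 0 .32'; python3 -m jog '.25 0 0 0 0 0 .32;.5 0 0 0 0 0 .32;.75 0 0 0 0 0 .32;1 0 0 0 0 0 .32;1 0 0 0 0 0 .32;1 0 0 0 0 0 .32'; python3 - <<'E'
from h import *
get_image("top");get_image("scene")
for n in ("top","scene"):
  for k in ("door_handle","paddle","locker","locker_in"):
    for d in pinpoint(k,n)[:2]: print(n,k,round(d["confidence"],2),w(n,d["xyz"]).round())
roller()
T=lambda u,v:(u/2.8+180-.32,v/2.8+150-.32)
a,b=plane("top",*T(361,250),98),plane("top",*T(464,257),98); print(a,b,np.degrees(np.arctan2(*(a-b)[1::-1])))
for z in (0,100,200,400): print(z,plane("top",335,103,z).round())
rows([485,-17,198],-2.5)
E
```

```text
t: 14.0
ee_pos: [398.9, -211.5, 207.4]
orientation: [-2.218, -2.221, -0.0]
ft_force: [0.6, 1.2, -0.1]
width: 29.8
grasp_force: 0.0
t: 14.6
ee_pos: [401.2, -15.5, 207.9]
orientation: [2.22, 2.222, 0.0]
ft_force: [-0.4, -0.8, 1.2]
width: 29.7
grasp_force: 0.0
top door_handle 0.62 [660. 337.   0.]
top paddle 0.59 [ 535. -218.  228.]
top locker 0.76 [600. -19.   2.]
scene door_handle 0.61 [485. -16.  97.]
scene locker 0.97 [607. -21.   2.]
scene locker_in 0.69 [604. -22.   6.]
top roller 0.78 [ 396. -332.   48.]
top mark 0.66 [ 437. -323.   -1.]
scene roller 0.91 [ 403. -334.   49.]
scene mark 0.48 [504. 324.   0.]
roller [ 343. -384.] [ 460. -283.]
mark [ 461. -331.] [ 536. -319.]
[484.7464906   34.98705171  98.        ] [480.48914029 -67.57184719  98.        ] 87.62294407369563
0 [914. -34.   0.]
100 [879. -30. 100.]
200 [843. -26. 200.]
400 [772. -18. 400.]
to [485, -17, 198] shift [-0.003  0.421  0.048] turn [-0.     0.     0.078]
```

```bash
python3 -m jog '0 .25 0 0 0 .08 .32;0 .415 .05 0 0 .08 .32;0 .415 .2 0 0 .08 .32;0 .415 .4 0 0 .08 .32;0 .415 .54 0 0 .08 .32;0 .415 .54 0 0 .08 .32;0 .415 .54 0 0 .08 .32'; python3 -c "
from h import *
save('scene','s2.png')
a=cv2.imread('pics/s2.png');cv2.imwrite('pics/s2c.png',cv2.resize(a[130:260,270:430],None,fx=4,fy=4,interpolation=cv2.INTER_CUBIC))"
```

```text
t: 16.2
ee_pos: [483.8, -16.5, 99.8]
orientation: [-2.27, -2.171, 0.001]
ft_force: [0.3, 0.3, -0.1]
width: 29.6
grasp_force: 0.0
```

View pics/s2c.png

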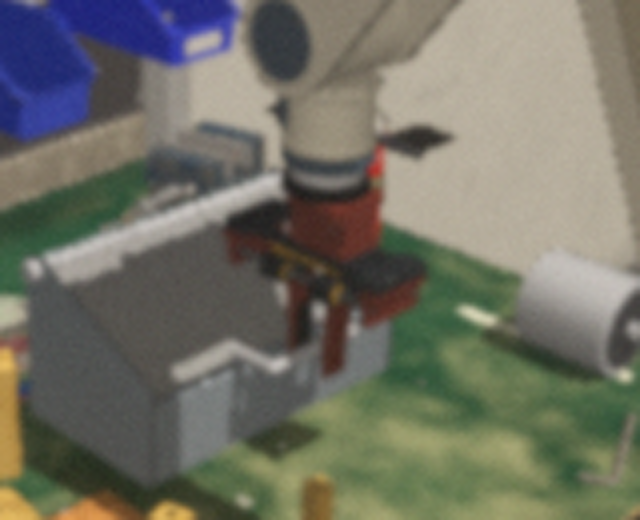

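The fingers straddle the bow handle at crop (310,350). I close them.

```bash
python3 -m jog '0 0 0 0 0 0 1;0 0 0 0 0 0 1;0 0 0 0 0 0 1;0 0 0 0 0 0 1;0 0 0 0 0 0 1;0 0 0 0 0 0 1'; python3 - <<'E'
from h import *
import math
p,Rm=tool(); x0=p[0]
# arc: handle offset from start, rows in tool y (locker x), z(down), fractions
f0=math.asin(-57/195)
for th in np.arange(0,2.12,0.15):
    f=f0+th; dx=195*(math.cos(f0)-math.cos(f)); dz=195*(math.sin(f)-math.sin(f0)); print(round(th,2),round(dx),round(dz),"frac",round(dx/200,3),round(-dz/200,3))
E
```

```text
t: 16.85
ee_pos: [486.7, -16.7, 101.2]
orientation: [2.267, 2.168, 0.007]
ft_force: [5.3, 0.0, 0.9]
width: 10.8
grasp_force: 30.0
0.0 0 0 frac 0.0 -0.0
0.15 -6 29 frac -0.032 -0.143
0.3 -9 58 frac -0.043 -0.288
0.45 -6 87 frac -0.031 -0.434
0.6 0 115 frac 0.002 -0.576
0.75 11 142 frac 0.056 -0.712
0.9 26 168 frac 0.13 -0.838
1.05 44 190 frac 0.221 -0.952
1.2 66 210 frac 0.329 -1.051
1.35 90 226 frac 0.45 -1.132
1.5 116 239 frac 0.582 -1.195
1.65 144 247 frac 0.722 -1.237
1.8 173 252 frac 0.867 -1.258
1.95 203 251 frac 1.013 -1.257
2.1 231 247 frac 1.157 -1.234
```

```bash
python3 -m jog '0 0 -.072 0 0 0 1;0 -.017 -.143 0 0 0 1;0 -.024 -.216 0 0 0 1;0 -.028 -.288 0 0 0 1;0 -.024 -.361 0 0 0 1;0 -.016 -.434 0 0 0 1;0 -.002 -.505 0 0 0 1;0 .017 -.576 0 0 0 1'
```

```text
t: 17.65
ee_pos: [485.9, -16.6, 215.1]
orientation: [-2.27, -2.17, 0.002]
ft_force: [3.8, -0.3, -14.3]
width: 11.1
grasp_force: 30.0
```

```bash
python3 -m jog '0 .025 -.069 0 0 0 1;0 .054 -.136 0 0 0 1;0 .09 -.201 0 0 0 1;0 .128 -.262 0 0 0 1;0 .173 -.321 0 0 0 1;0 .219 -.376 0 0 0 1;0 .272 -.428 0 0 0 1;0 .327 -.475 0 0 0 1'
```

```text
t: 18.45
ee_pos: [543.0, -19.5, 309.3]
orientation: [-2.259, -2.16, 0.025]
ft_force: [-34.3, -0.0, 18.2]
width: 11.1
grasp_force: 30.0
```

```bash
python3 -m jog '0 -.02 -.01 0 0 0 1;0 -.03 -.015 0 0 0 1;0 -.03 -.015 0 0 0 1'; python3 - <<'E'
from h import *
o=get_obs(); print(o["moment"],o["qvel"].round(3))
save('scene','s3.png')
for n in ("scene","top"):
  get_image(n)
  for d in pinpoint("door_handle",n)[:2]: print(n,d["confidence"],w(n,d["xyz"]).round())
a=cv2.imread('pics/s3.png');cv2.imwrite('pics/s3c.png',cv2.resize(a[90:260,250:430],None,fx=3.4,fy=3.4,interpolation=cv2.INTER_CUBIC))
E
```

```text
t: 18.75
ee_pos: [545.7, -19.6, 312.6]
orientation: [-2.27, -2.171, 0.001]
ft_force: [-0.5, -2.2, -6.9]
width: 11.3
grasp_force: 30.0
[-0.45765892  0.09272904 -0.01255457] [ 0.002  0.007 -0.008  0.002  0.015 -0.   ]
scene 0.96 [547. -20. 305.]
```

View pics/s3c.png

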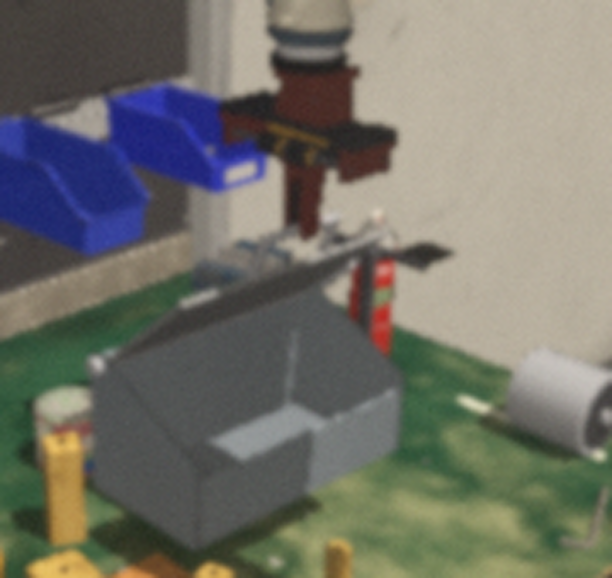

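The door is partly up, with the bar between the pads at crop (305,235) and nothing fouling. I continue along the arc.

```bash
python3 -m jog '0 .054 -.042 0 0 0 1;0 .111 -.081 0 0 0 1;0 .171 -.115 0 0 0 1;0 .232 -.145 0 0 0 1;0 .296 -.171 0 0 0 1;0 .361 -.192 0 0 0 1;0 .428 -.208 0 0 0 1;0 .495 -.22 0 0 0 1'
```

```text
t: 19.8
ee_pos: [643.9, -24.4, 360.2]
orientation: [-2.27, -2.17, 0.005]
ft_force: [-15.4, -2.9, 15.1]
width: 11.1
grasp_force: 30.0
```

```bash
python3 -m jog '0 .068 -.016 0 0 0 1;0 .137 -.022 0 0 0 1;0 .205 -.022 0 0 0 1;0 .274 -.015 0 0 0 1;0 .341 -.003 0 0 0 1;0 .38 .005 0 0 0 1;0 .38 .005 0 0 0 1;0 .38 .005 0 0 0 1'; python3 - <<'E'
from h import *
for n in ("scene","top"):
  get_image(n)
  for d in pinpoint("door_handle",n)[:1]: print(n,d["confidence"],w(n,d["xyz"]).round())
E
```

```text
t: 20.6
ee_pos: [720.9, -28.0, 358.3]
orientation: [2.27, 2.17, -0.002]
ft_force: [-9.2, -4.4, 6.1]
width: 11.0
grasp_force: 30.0
scene 0.94 [718. -28. 346.]
top 0.48 [404. 238.   4.]
```

```bash
python3 -m jog '0 0 0 0 0 0 -1;0 0 0 0 0 0 -1;0 0 0 0 0 0 -1;0 0 -.25 0 0 0 -1;0 0 -.45 0 0 0 -1;0 0 -.45 0 0 0 -1;0 0 -.45 0 0 0 -1;0 0 -.45 0 0 0 -1'; python3 - <<'E'
from h import *
save('scene','s4.png')
a=cv2.imread('pics/s4.png');cv2.imwrite('pics/s4c.png',cv2.resize(a[60:300,240:430],None,fx=2.5,fy=2.5,interpolation=cv2.INTER_CUBIC))
for n in ("scene","top"):
  get_image(n)
  for d in pinpoint("door_handle",n)[:1]: print(n,d["confidence"],w(n,d["xyz"]).round())
E
```

```text
t: 21.6
ee_pos: [721.2, -26.9, 444.3]
orientation: [-2.269, -2.171, 0.002]
ft_force: [0.2, 1.1, -0.5]
width: 71.7
grasp_force: 0.0
scene 0.87 [693. -29. 351.]
```

View pics/s4c.png

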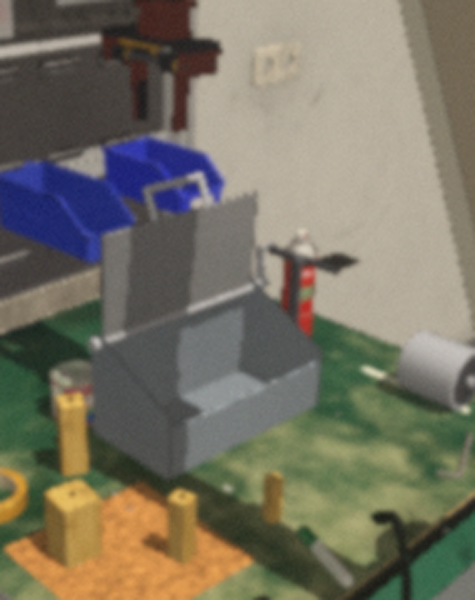

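The door stands upright with the handle at (693,-29,351), the locked position. Both blocks are still on the mat at crop (75,525) and (182,525). Next I retreat towards the blocks.

```bash
python3 -m jog '.25 -.25 0 0 0 -.25 0;.5 -.5 0 0 0 -.5 0;.75 -.75 0 0 0 -.75 0;1 -1 0 0 0 -1 0;1 -1 0 0 0 -1 0;1 -1 0 0 0 -1 0'; python3 - <<'E'
from h import *
for n in ("scene","top"):
  get_image(n)
  for d in pinpoint("pad_block_3",n): print(n,round(d["confidence"],2),w(n,d["xyz"]).round())
rows([403,240,300],57.5)
E
```

```text
t: 22.45
ee_pos: [528.3, 183.4, 445.8]
orientation: [-1.629, -2.686, -0.0]
ft_force: [-0.4, 0.1, 0.0]
width: 45.0
grasp_force: 0.0
scene 0.71 [654. 208.  -2.]
scene 0.67 [406. 239.   5.]
scene 0.61 [506. 326.   2.]
scene 0.48 [384. 102.  -1.]
top 0.96 [505. 326.   9.]
top 0.46 [377. 103.  -0.]
top 0.46 [641. 219.  -2.]
to [403, 240, 300] shift [ 0.552 -0.431  0.73 ] turn [ 0.     0.001 -0.999]
```

```bash
python3 -m jog '.25 -.2 .25 0 0 -.25 0;.5 -.4 .5 0 0 -.5 0;.55 -.43 .73 0 0 -.75 0;.55 -.43 .73 0 0 -1 0;.55 -.43 .73 0 0 -1 0;.55 -.43 .73 0 0 -1 0'; python3 - <<'E'
from h import *
rows([404,240,150],88)
E
```

```text
t: 23.25
ee_pos: [404.2, 239.1, 299.6]
orientation: [-0.884, -3.014, 0.002]
ft_force: [0.5, -0.4, 1.1]
width: 43.7
grasp_force: 0.0
to [404, 240, 150] shift [0.003 0.004 0.748] turn [-2.000e-03 -1.000e-03 -1.023e+00]
```

```bash
python3 -m jog '0 0 .25 0 0 -.25 -.3;0 0 .5 0 0 -.5 -.3;0 0 .75 0 0 -.75 -.3;0 0 .75 0 0 -1 -.3;0 0 .75 0 0 -1 -.3;0 0 .75 0 0 -1 -.3'; python3 - <<'E'
from h import *
save("top","t5.png")
for n in ("scene","top"):
  get_image(n)
  for d in pinpoint("pad_block_3",n): print(n,round(d["confidence"],2),w(n,d["xyz"]).round())
rows([404,240,79],88)
E
```

```text
t: 23.85
ee_pos: [406.5, 240.1, 151.4]
orientation: [0.079, 3.137, 0.003]
ft_force: [0.3, -0.4, 0.2]
width: 57.1
grasp_force: 0.0
scene 0.94 [654. 210.   2.]
scene 0.67 [504. 326.   2.]
scene 0.64 [380. 104.  -1.]
scene 0.62 [405. 240.   4.]
scene 0.54 [602. -23.   2.]
top 0.64 [640. 216.  -1.]
top 0.63 [509. 328.   5.]
top 0.55 [378. 100.   1.]
to [404, 240, 79] shift [ 0.003 -0.     0.361] turn [ 0.003  0.005 -0.022]
```

```bash
python3 -m jog '0 0 .15 0 0 0 -.3;0 0 .3 0 0 0 -.3;0 0 .36 0 0 0 -.3;0 0 .36 0 0 0 -.3;0 0 .36 0 0 0 1;0 0 .36 0 0 0 1;0 0 .36 0 0 0 1;0 0 .36 0 0 0 1'; python3 -m jog '0 0 0 0 0 0 1;0 0 0 0 0 0 1'
```

```text
t: 24.9
ee_pos: [404.0, 239.8, 78.6]
orientation: [0.07, 3.14, 0.001]
ft_force: [-0.6, -0.1, 0.4]
width: 28.5
grasp_force: 0.9
t: 25.1
ee_pos: [403.9, 239.8, 78.5]
orientation: [0.07, 3.14, 0.001]
ft_force: [-1.3, 0.4, 6.8]
width: 26.1
grasp_force: 29.0
```

```bash
python3 -m jog '0 0 -.25 0 0 0 1;0 0 -.5 0 0 0 1;0 0 -.75 0 0 0 1;0 0 -.9 0 0 0 1;-.2 -.2 -.9 0 0 0 1;-.4 -.4 -.9 0 0 0 1;-.55 -.55 -.9 0 0 0 1;-.55 -.55 -.9 0 0 0 1'; python3 - <<'E'
from h import *
rows([607,-67,260],87.5)
E
```

```text
t: 25.9
ee_pos: [511.5, 121.5, 258.2]
orientation: [0.076, 3.138, -0.001]
ft_force: [0.2, 0.1, 0.0]
width: 26.3
grasp_force: 29.0
to [607, -67, 260] shift [-0.522 -0.918 -0.007] turn [-0.001  0.004 -0.009]
```

```bash
python3 -m jog '-.13 -.2 0 0 0 0 1;-.26 -.4 0 0 0 0 1;-.39 -.6 0 0 0 0 1;-.52 -.8 0 0 0 0 1;-.52 -.93 0 0 0 0 1;-.52 -.93 0 0 0 0 1;-.52 -.93 0 0 0 0 1'; python3 - <<'E'
from h import *
save("top","t6.png");save("scene","s6.png")
for n in ("scene","top"):
  for k in ("pad_block_3","locker"):
    for d in pinpoint(k,n)[:5]: print(n,k,round(d["confidence"],2),w(n,d["xyz"]).round())
rows([607,-67,79],87.5)
E
```

```text
t: 26.6
ee_pos: [603.5, -65.3, 257.4]
orientation: [-0.072, -3.14, -0.001]
ft_force: [-0.5, 0.3, -0.1]
width: 26.0
grasp_force: 29.0
scene pad_block_3 0.69 [505. 327.   6.]
scene pad_block_3 0.63 [651. 211.   1.]
scene pad_block_3 0.52 [609. -64. 184.]
scene pad_block_3 0.51 [379. 103.   1.]
scene locker 0.68 [605. -22.   5.]
top pad_block_3 0.63 [641. 213.  -1.]
top pad_block_3 0.56 [505. 328.   5.]
top pad_block_3 0.43 [377. 102.   0.]
top locker 0.92 [601. -20.  -4.]
to [607, -67, 79] shift [-0.015 -0.012  0.895] turn [0.    0.    0.001]
```

```bash
python3 -m jog '-.015 -.01 .2 0 0 0 1;-.015 -.01 .4 0 0 0 1;-.015 -.01 .6 0 0 0 1;-.015 -.01 .75 0 0 0 1;-.015 -.01 .85 0 0 0 1;-.015 -.01 .885 0 0 0 1;-.015 -.01 .89 0 0 0 1;-.015 -.01 .89 0 0 0 1'
```

```text
t: 27.7
ee_pos: [607.8, -67.6, 80.8]
orientation: [0.07, 3.139, -0.0]
ft_force: [-0.2, -0.8, -0.5]
width: 26.5
grasp_force: 29.0
```

```bash
python3 -m jog '0 0 .015 0 0 0 1;0 0 .015 0 0 0 1;0 0 .015 0 0 0 .3;0 0 .015 0 0 0 .3;0 0 .015 0 0 0 .2;0 0 -.2 0 0 0 .2;0 0 -.4 0 0 0 .2;0 0 -.6 0 0 0 .2'; python3 - <<'E'
from h import *
save("scene","s7.png"); save("top","t7.png")
a=cv2.imread('pics/s7.png');cv2.imwrite('pics/s7c.png',cv2.resize(a[100:300,240:430],None,fx=3,fy=3,interpolation=cv2.INTER_CUBIC))
for n in ("scene","top"):
  for k in ("pad_block_3",):
    for d in pinpoint(k,n)[:5]: print(n,k,round(d["confidence"],2),w(n,d["xyz"]).round())
rows([503,150,260],87.5)
E
```

```text
t: 28.5
ee_pos: [606.8, -67.8, 201.1]
orientation: [-0.07, -3.14, -0.0]
ft_force: [0.4, -0.7, -0.2]
width: 35.2
grasp_force: 0.0
scene pad_block_3 0.69 [376. 100.   0.]
scene pad_block_3 0.69 [659. 337.   4.]
scene pad_block_3 0.56 [649. 213.  -1.]
scene pad_block_3 0.44 [610. -68.   7.]
top pad_block_3 0.82 [503. 326.   5.]
top pad_block_3 0.74 [642. 215.  -3.]
top pad_block_3 0.43 [376. 102.   1.]
top pad_block_3 0.26 [601. -20.   3.]
to [503, 150, 260] shift [ 0.57   1.065 -0.297] turn [-0.     0.005 -0.002]
```

View pics/s7c.png

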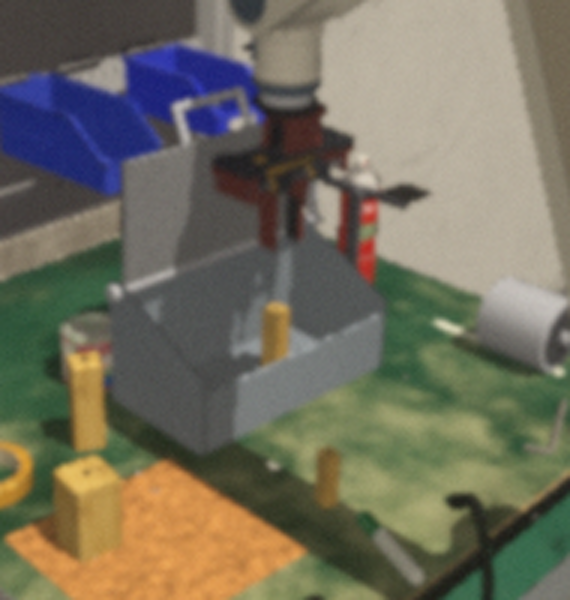

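The block stands upright in the locker at crop (276,330), and the door is still up. Block 1 next.

```bash
python3 -m jog '0 0 -.25 0 0 0 0;.13 .25 -.3 0 0 0 -.9;.26 .5 -.3 0 0 0 -.9;.4 .75 -.3 0 0 0 -.9;.52 1 -.3 0 0 0 -.9;.52 1 -.3 0 0 0 -.9;.52 1 -.3 0 0 0 -.9'; python3 - <<'E'
from h import *
for n in ("scene","top"):
  get_image(n)
  for d in pinpoint("pad_block_1",n)[:4]: print(n,round(d["confidence"],2),w(n,d["xyz"]).round())
rows([503,324,150],86)
E
```

```text
t: 29.4
ee_pos: [509.7, 138.9, 258.2]
orientation: [-0.064, -3.137, 0.001]
ft_force: [0.3, -0.5, 0.5]
width: 83.2
grasp_force: 0.0
scene 0.96 [506. 328.   3.]
scene 0.8 [653. 207.  -1.]
scene 0.67 [611. -67.   5.]
scene 0.66 [379. 102.   1.]
top 0.69 [454. 283.  -4.]
top 0.68 [504. 327.   8.]
top 0.67 [642. 217.  -3.]
top 0.61 [609. -74.   2.]
to [503, 324, 150] shift [0.088 0.939 0.545] turn [-0.001 -0.002  0.047]
```

```bash
python3 -m jog '.03 .25 0 0 0 .05 -.9;.08 .5 0 0 0 .05 -.9;.08 .75 0 0 0 .05 -.9;.08 .945 .2 0 0 .05 -.9;.08 .945 .4 0 0 .05 -.9;.08 .945 .54 0 0 .05 -.9;.08 .945 .54 0 0 .05 -.9'; python3 - <<'E'
from h import *
rows([504,325,76],86)
E
```

```text
t: 30.3
ee_pos: [502.7, 323.8, 147.2]
orientation: [-0.113, -3.132, 0.008]
ft_force: [-0.4, 0.4, -0.3]
width: 83.2
grasp_force: 0.0
to [504, 325, 76] shift [-0.008  0.009  0.356] turn [-0.01  -0.013 -0.004]
```

```bash
python3 -m jog '0 0 .15 0 0 0 -.9;0 0 .3 0 0 0 -.9;0 0 .36 0 0 0 -.9;0 0 .36 0 0 0 -.9;0 0 .36 0 0 0 1;0 0 .36 0 0 0 1;0 0 .36 0 0 0 1;0 0 .36 0 0 0 1'; python3 -m jog '0 0 0 0 0 0 1;0 0 0 0 0 0 1;0 0 0 0 0 0 1'; python3 -c "
from h import *
rows([504,325,76],86)"
```

```text
t: 31.1
ee_pos: [505.0, 326.5, 80.9]
orientation: [0.111, 3.138, 0.001]
ft_force: [0.1, 0.1, 0.2]
width: 54.8
grasp_force: 0.0
t: 31.4
ee_pos: [504.9, 326.4, 80.6]
orientation: [0.111, 3.139, 0.001]
ft_force: [0.2, -0.9, 6.7]
width: 50.5
grasp_force: 29.2
to [504, 325, 76] shift [ 0.004 -0.007  0.023] turn [ 0.001  0.002 -0.002]
```

```bash
python3 -m jog '0 0 -.25 0 0 0 1;0 0 -.5 0 0 0 1;0 0 -.75 0 0 0 1;0 0 -.9 0 0 0 1;0 -.2 -.9 0 0 0 1;-.15 -.4 -.9 0 0 0 1;-.3 -.6 -.9 0 0 0 1;-.3 -.6 -.9 0 0 0 1'; python3 - <<'E'
from h import *
rows([611,23,260],87.5)
E
```

```text
t: 32.2
ee_pos: [558.1, 197.9, 259.8]
orientation: [0.118, 3.138, -0.002]
ft_force: [-0.2, 0.4, -0.6]
width: 51.0
grasp_force: 29.2
to [611, 23, 260] shift [-0.33  -0.852  0.   ] turn [-0.002  0.002 -0.061]
```

```bash
python3 -m jog '-.08 -.2 0 0 0 -.06 1;-.16 -.4 0 0 0 -.06 1;-.24 -.6 0 0 0 -.06 1;-.33 -.8 0 0 0 -.06 1;-.33 -.86 0 0 0 -.06 1;-.33 -.86 0 0 0 -.06 1;-.33 -.86 0 0 0 -.06 1'; python3 - <<'E'
from h import *
for n in ("scene","top"):
  get_image(n)
  for d in pinpoint("pad_block_1",n)[:4]: print(n,round(d["confidence"],2),w(n,d["xyz"]).round())
rows([611,23,80],87.5)
E
```

```text
t: 32.9
ee_pos: [608.8, 27.0, 259.5]
orientation: [-0.062, -3.14, -0.001]
ft_force: [0.1, -0.1, -2.3]
width: 50.7
grasp_force: 29.2
scene 0.82 [610.  26. 180.]
scene 0.61 [653. 209.  -1.]
scene 0.56 [381. 103.   2.]
scene 0.43 [ 402. -332.   52.]
top 0.79 [640. 214.  -3.]
top 0.71 [610.  29. 182.]
to [611, 23, 80] shift [-0.01  -0.022  0.9  ] turn [ 0.    -0.     0.012]
```

```bash
python3 -m jog '0 0 .2 0 0 0 1;0 0 .4 0 0 0 1;0 0 .6 0 0 0 1;0 0 .75 0 0 0 1;0 0 .83 0 0 0 1;0 0 .88 0 0 0 1;0 0 .895 0 0 0 1;0 0 .895 0 0 0 1'; python3 -m jog '0 0 0 0 0 0 1;0 0 0 0 0 0 1'
```

```text
t: 33.9
ee_pos: [610.2, 26.2, 81.6]
orientation: [0.061, 3.14, 0.0]
ft_force: [0.5, -0.1, -1.0]
width: 50.6
grasp_force: 29.2
t: 34.1
ee_pos: [610.4, 26.0, 82.2]
orientation: [0.062, 3.139, 0.0]
ft_force: [1.5, -0.4, -1.8]
width: 50.9
grasp_force: 29.2
```

```bash
python3 -m jog '0 0 .01 0 0 0 1;0 0 .01 0 0 0 1;0 0 .01 0 0 0 -.4;0 0 .01 0 0 0 -.4;0 0 .01 0 0 0 -.4;0 0 -.2 0 0 0 -.4;0 0 -.45 0 0 0 -.4;0 0 -.7 0 0 0 -.4'; python3 -m jog '0 0 -.2 0 0 0 1;.2 0 -.4 0 0 0 1;.4 0 -.4 0 0 0 1;.6 0 -.4 0 0 0 1;.6 0 -.4 0 0 0 1'; python3 - <<'E'
from h import *
save("scene","s8.png"); save("top","t8.png")
a=cv2.imread('pics/s8.png')[100:300,240:430];b=cv2.imread('pics/t8.png')[140:300,250:470]
a=cv2.resize(a,(380,400));b=cv2.resize(b,None,fx=1.9,fy=1.9);c=np.zeros((400,800,3),np.uint8);c[:,:380]=a;c[:b.shape[0],380:380+b.shape[1]]=b
cv2.imwrite('pics/c8.png',c)
for n in ("scene","top"):
  for k in ("pad_block_1","paddle","door_handle"):
    for d in pinpoint(k,n)[:4]: print(n,k,round(d["confidence"],2),w(n,d["xyz"]).round())
E
```

```text
t: 34.9
ee_pos: [608.8, 26.0, 221.8]
orientation: [-0.062, -3.139, 0.0]
ft_force: [0.8, -0.0, -0.2]
width: 61.5
grasp_force: 0.0
t: 35.4
ee_pos: [484.9, 30.8, 300.8]
orientation: [-0.061, -3.138, 0.0]
ft_force: [0.7, -0.2, -0.6]
width: 25.0
grasp_force: 0.0
scene pad_block_1 0.82 [607.  25.   3.]
scene pad_block_1 0.76 [650. 210.   0.]
scene pad_block_1 0.64 [613. -69.   4.]
scene pad_block_1 0.58 [381. 101.  -1.]
scene paddle 0.71 [ 533. -221.  231.]
scene door_handle 0.87 [690. -27. 349.]
top pad_block_1 0.66 [608.  29.   5.]
top pad_block_1 0.64 [639. 214.  -2.]
top pad_block_1 0.43 [375. 100.  -1.]
top pad_block_1 0.39 [608. -72.   2.]
top paddle 0.65 [ 535. -220.  227.]
top door_handle 0.76 [693. -26. 356.]
top door_handle 0.23 [454. 283.  -3.]
```

View pics/c8.png

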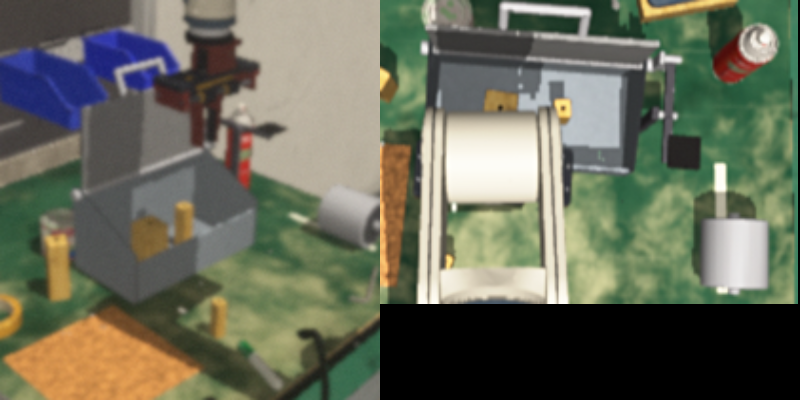

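Both blocks stand in the locker at crop (150,237) and (183,222). The mat is empty, the door is up, the roller is on its line, and the paddle shows at (683,152). I move over to the paddle.

```bash
python3 -m jog '0 -.25 0 0 0 0 1;-.1 -.5 0 0 0 0 1;-.2 -.75 0 0 0 0 1;-.25 -1 0 0 0 0 1;-.25 -1 0 0 0 0 1;-.25 -1 0 0 0 0 1'; python3 - <<'E'
from h import *
rows([532,-221,252],87.5)
E
```

```text
t: 36.4
ee_pos: [531.9, -172.6, 300.1]
orientation: [-0.067, -3.14, -0.001]
ft_force: [-0.0, 0.2, 0.6]
width: 0.2
grasp_force: 0.0
to [532, -221, 252] shift [-0.011 -0.242  0.24 ] turn [ 0.001 -0.002  0.002]
```

```bash
python3 -m jog '-.01 -.24 0 0 0 0 1;-.01 -.24 .15 0 0 0 1;-.01 -.24 .24 0 0 0 1;-.01 -.24 .27 0 0 0 1;-.01 -.24 .3 0 0 0 1;-.01 -.24 .32 0 0 0 1;-.01 -.24 .335 0 0 0 1;-.01 -.24 .335 0 0 0 1'; python3 - <<'E'
from h import *
get_image("scene")
for k in ("door_handle","paddle"):
    for d in pinpoint(k,"scene")[:1]: print(k,round(d["confidence"],2),w("scene",d["xyz"]).round())
E
```

```text
t: 37.2
ee_pos: [530.4, -217.6, 234.2]
orientation: [-0.059, -3.137, -0.001]
ft_force: [-7.9, -0.9, 6.6]
width: 0.2
grasp_force: 3.9
door_handle 0.84 [671. -29. 351.]
paddle 0.66 [ 528. -221.  216.]
```

```bash
python3 -m jog '0 0 0 0 0 0 1;0 0 0 0 0 0 1;0 0 0 0 0 0 1;0 0 0 0 0 0 1;0 0 0 0 0 0 1'; python3 - <<'E'
from h import *
get_image("scene")
for k in ("door_handle","paddle"):
    for d in pinpoint(k,"scene")[:1]: print(k,round(d["confidence"],2),w("scene",d["xyz"]).round())
E
```

```text
t: 37.85
ee_pos: [530.4, -217.6, 234.6]
orientation: [-0.059, -3.138, -0.001]
ft_force: [-7.8, 0.4, 6.3]
width: 0.4
grasp_force: 3.9
door_handle 0.85 [633. -26. 349.]
paddle 0.58 [ 535. -219.  217.]
```

```bash
python3 -m jog '0 0 -.15 0 0 0 1;0 0 -.35 0 0 0 1;.25 0 -.4 0 0 0 1;.5 -.1 -.4 0 0 0 1;.5 -.1 -.4 0 0 0 1;.5 -.1 -.4 0 0 0 1;.5 -.1 -.4 0 0 0 1;.5 -.1 -.4 0 0 0 1'; for i in 1 2 3 4 5 6 7 8 9; do python3 -m jog '0 0 0 0 0 0 1;0 0 0 0 0 0 1;0 0 0 0 0 0 1;0 0 0 0 0 0 1;0 0 0 0 0 0 1;0 0 0 0 0 0 1;0 0 0 0 0 0 1;0 0 0 0 0 0 1' | head -1; done; python3 - <<'E'
from h import *
save("scene","s9.png"); save("top","t9.png")
a=cv2.imread('pics/s9.png')[100:300,240:430];b=cv2.imread('pics/t9.png')[140:300,250:470]
a=cv2.resize(a,(380,400));b=cv2.resize(b,None,fx=1.9,fy=1.9);c=np.zeros((400,800,3),np.uint8);c[:,:380]=a;c[:b.shape[0],380:380+b.shape[1]]=b
cv2.imwrite('pics/c9.png',c)
for n in ("scene","top"):
  for k in ("door_handle","paddle","roller","mark"):
    for d in pinpoint(k,n)[:1]: print(n,k,round(d["confidence"],2),w(n,d["xyz"]).round())
E
```

```text
t: 38.8
ee_pos: [432.3, -234.8, 313.9]
orientation: [0.06, 3.141, 0.0]
ft_force: [0.8, 0.1, 0.3]
width: 0.5
grasp_force: 0.0
t: 39.6
t: 40.4
t: 41.2
t: 42.0
t: 42.8
t: 43.6
t: 44.4
t: 45.2
t: 46.0
scene door_handle 0.9 [484. -18.  97.]
scene paddle 0.49 [ 533. -219.  233.]
scene roller 0.57 [ 400. -334.   53.]
top door_handle 0.67 [489. -15. 104.]
top paddle 0.68 [ 534. -220.  231.]
top roller 0.7 [ 398. -333.   52.]
```

View pics/c9.png

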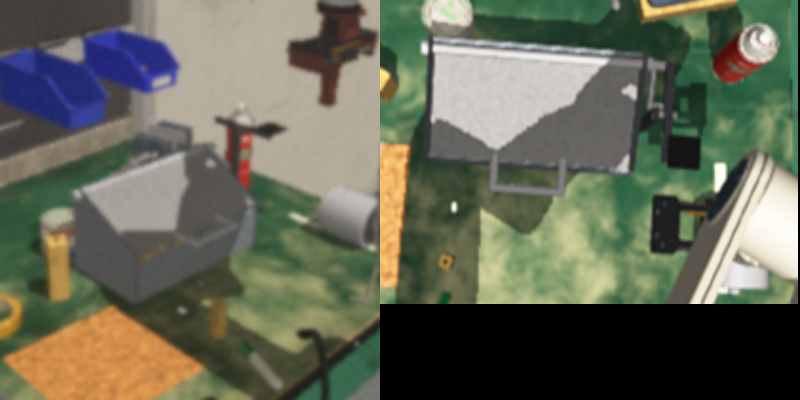

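The door looks shut, with the bow handle at crop (528,190), and the roller is on its line. I wait a little and compare the handle with the starting picture.

```bash
for i in 1 2 3; do python3 -m jog '0 0 0 0 0 0 1;0 0 0 0 0 0 1;0 0 0 0 0 0 1;0 0 0 0 0 0 1;0 0 0 0 0 0 1;0 0 0 0 0 0 1;0 0 0 0 0 0 1;0 0 0 0 0 0 1' | head -1; done; python3 - <<'E'
from h import *
save("scene","s10.png"); save("top","t10.png")
g=lambda f:cv2.Canny(cv2.GaussianBlur(cv2.imread("pics/"+f,0),(0,0),1),40,100)
g2=lambda f:cv2.GaussianBlur(cv2.imread("pics/"+f,0),(0,0),1)
def m(ref,new,x0,x1,y0,y1,pad=8):
    t=g2(ref)[y0:y1,x0:x1]; s=g2(new)[y0-pad:y1+pad,x0-pad:x1+pad]
    _,v,_,l=cv2.minMaxLoc(cv2.matchTemplate(s,t,cv2.TM_CCOEFF_NORMED)); return round(v,2),l[0]-pad,l[1]-pad
print("top handle s1->now",m("t1.png","t10.png",303,350,218,245),"t9->now",m("t9.png","t10.png",303,350,218,245))
print("scene left corner of door s1->now",m("s1.png","s10.png",270,330,195,240),"s9->now",m("s9.png","s10.png",300,365,200,240))
for n in ("scene","top"):
  for k in ("door_handle","roller"):
    for d in pinpoint(k,n)[:1]: print(n,k,round(d["confidence"],2),w(n,d["xyz"]).round())
E
```

```text
t: 47.3
t: 48.1
t: 48.9
top handle s1->now (0.38, -1, -1) t9->now (1.0, 0, 0)
scene left corner of door s1->now (0.82, -1, -2) s9->now (1.0, 0, 0)
scene door_handle 0.73 [488. -18.  98.]
scene roller 0.87 [ 403. -333.   50.]
top door_handle 0.7 [488. -18. 104.]
top roller 0.63 [ 395. -332.   47.]
```

```bash
python3 - <<'E'
import cv2,numpy as np
f=lambda n:cv2.resize(cv2.imread("pics/"+n)[175:260,270:370],None,fx=4,fy=4,interpolation=cv2.INTER_CUBIC)
cv2.imwrite("pics/c10.png",np.hstack([f("s1.png"),f("s10.png")]))
E
```

```text
(no output)
```

View pics/c10.png

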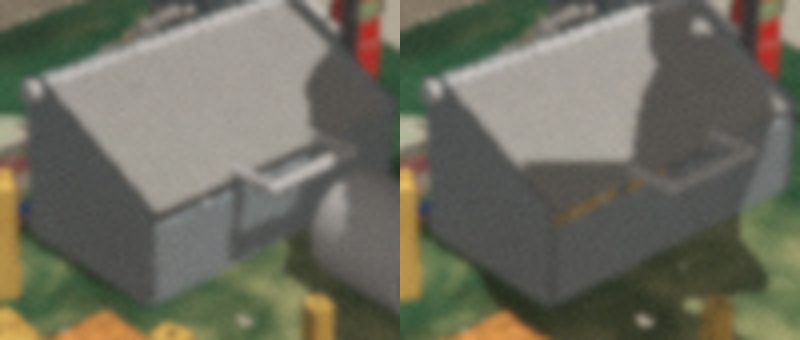

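The handle and door corner sit at the same pixels as at the start (left and right halves match), so the door is fully shut. I hand in.

```bash
python3 -c "
from workcell import *
print(close_job())"
```

```text
the job is handed in; nothing more can be done
None
```

I handed the job in: both blocks that were on the mat are in the locker, the door is down and looks fully shut in the pictures, and the roller rests about 7 mm to the side of its line. The tin, tape and spray can were not touched, and the hand-in gave no verdict.

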